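Tip the cylinder head flat on the fitting board and slide it to the stop

ROBOT

A 6-joint arm with a two-finger parallel gripper is mounted at the origin on the work surface. World frame = base frame: x ahead of the robot, y to its left, z up, the work surface at z = 0. Lengths are in mm, angles in rad, forces in N, time in s.
With the tool pointing down it reaches from about 350 to 975 mm from the base axis. Payload 7.1 kg.
Tool frame: the origin (TCP) lies on the front face of the gripper's body, between the roots of the fingers; the fingertips stand 80 mm ahead of it and the grasp point (between the pads) lies 61 mm ahead of it (env.tips_ahead is the distance from the TCP to the fingertips, in mm); z points along the fingers, y is the line along which they close (so a half turn about z gives the same grasp; the last joint's range is limited). The gripper opens to 88 mm and grips with 3 to 60 N. Pads are 20 mm wide; open, the fingers measure 115 mm over their backs; the gripper's body (75 mm by 178 mm) begins 61 mm behind the grasp point.
Start: joints at [1.131, 0.423, 1.63, -0, 1.089, -0.019], TCP at [255.275, 570.474, 302.675] pointing down, gripper open.
Joint ranges: [-3, 3], [-0.9, 2.11], [0.09, 2.58], [-1.31, 4.45], [0.11, 2.69], [-2.54, 2.54]. Speed limits (rad/s): [2.39, 2.39, 3.01, 3.14, 3.14, 3.14].

INTERFACE

Orientations are given as a unit quaternion [x, y, z, w].
In Python, from station import env, set_gripper, viewer, workorder gives the robot as it stands. Calls block until the motion is done:
- env.reach(position, orientation): joint-space move of the TCP to a pose.
- env.move_l(position, rot=None, rate=150, f_stop=None): straight line of the TCP; rot=None keeps the orientation; rate is the mean speed in mm/s. With f_stop (N) it stops when the force on the tool has changed by that much, and returns True; else False.
- env.move_joints(angles): joint-space move.
- set_gripper(opening): finger opening in mm; the grip force is fixed at half the most; returns when the fingers have stopped.
- env.hold(seconds).
- env.ik(position, orientation): joint angles nearest the present ones, or None.
- env.read_state(): the state.
- viewer.camera(name): name is "side" or "top" or "wrist"; returns the picture (420x560x3 uint8, blue, green, red); there is no depth.
- viewer.camera_params(name): a dict with "fx", "fy", "cx", "cy" (pixels), "dist" ([k1, k2, p1, p2, k3] as OpenCV has them; the pictures are not rectified), "pose" (4x4, takes a point from camera to world coordinates); the wrist camera has in their place "tool_from_camera" (4x4, takes a point from camera to tool coordinates, whose origin is the TCP and whose axes are the flange's). Camera axes: x right, y up, looking along -z (the intrinsics and any distortion apply to the point x, -y, -z); pixel columns grow to the right and rows downward; lengths in mm; the calibration is good to about 2 mm. A picture is of the moment at which its call begins: read the wrist's pose just before it. camera_params takes no time and is no camera call.
A pose or a line that the arm cannot do raises env.IKError and nothing moves.
- workorder.sign_off(): hands the job in; it is judged then, once.
The state is a dict: "time_s": time; "qpos": joint angles; "dq": joint speeds; "tau": joint torques, N m; "tool_pos": TCP position; "orientation": TCP orientation; "force": force on the tool from outside, world axes, zero at the start; "wrist_torque": the same for the moment, N m; "width": finger opening in mm; "grip_force": force on a finger pad.
Only numpy, scipy, OpenCV 4.12 (cv2) and the standard library are available. Lean on these libraries where they do the work, as an engineer would, in place of code of your own. Each camera call takes 0.05 s, during which the arm holds its last target. There are 200 camera calls.

TASK

The small finned cylinder head is standing on its edge on the rubber-topped fitting board: with the fingertips push it over, away from the robot and towards the stop bar, so that it lies on its fins with the flat valve face up. Then push it along the board until its leading edge sits flush and square against the stop bar, in the bar's middle part, and come away. Only push it, never grip, lift or carry it, and leave everything else where it is.

Things in the scene. Friction and masses are not known exactly. Their poses are not given: they have to be found in the camera images.
- head: Bare aluminium cylinder head, 0.4-0.7 kg, standing on edge: 44 mm thick (x), 110 wide (y), 96 tall (z); origin: centre of the underside as it stands. Flat face with two valves looks to -x (robot side); six thin fins along y stick out to +x, towards the stop. A 22 mm stub sticks out 10 mm mid +y side. Square to the board within 0.15 rad. Lying on its fins: x down, z towards the stop, 44 mm high
- head_mid (a point): centre of the head's 44 x 110 x 96 mm bulk (48 mm from its origin along its z); on the lying head it is 48 mm behind the leading edge and 22 mm above the rubber. Pushing the lying head along the board takes 3 to 9 N, and turning it square when a corner already meets the stop up to about 20 N
- head_top (a point): middle of the standing head's top (96 mm from its origin along its z); becomes the middle of the leading edge. Pushed towards its +x at three quarters of its height or more, the head tips over its lower +x edge, passes its balance after about 30 degrees and falls by itself onto the fins; pushed low it slides
- board: fixed plywood fitting board with black rubber top, 310 mm along its x, 400 mm along its y, 15 mm thick; origin at the centre of its underside, on the bench. Its x points roughly away from the robot (yaw up to 0.4 rad), towards the stop bar. Stop bar: aluminium, along y, 260 mm long, 25 mm wide, 20 mm high above the rubber, its near face at board x = +95 mm
- stop (a point): middle of the stop bar's near face, at its foot on the rubber (board x = +95 mm, y = 0); same axes as the board
- piston: bystander: upright aluminium piston, 52 mm across, 50 mm tall, on one side of the board (about 155 mm from its middle line); origin at centre of underside
- bush: bystander: upright brass bush, 40 mm across, 35 mm tall, on the other side of the board; origin at centre of underside
- liner: bystander: upright dark cylinder liner, 90 mm across, 130 mm tall, on the bench to the left; origin at centre of underside
- oiler: bystander: white plastic oil bottle, 60 mm across, 170 mm tall, on the bench to the left; origin at centre of underside
- spanner: bystander: steel spanner lying on the bench to the right
- cap: bystander: dark steel bearing cap, an arch 30 x 90 x 39 mm, on the bench to the right; origin at centre of underside
Things that resemble listed ones, but are neither listed nor needed, are in the scene too. Of the things like the head, leave any that is blue, brown or turquoise; of the rest the larger one is meant.

How it is judged:
By the outcome, as a careful person would: the job done as asked, in the order asked, and still so for the second after the job is handed in, with the robot touching nothing.
It also fails if it takes over 64 s, if anything falls off the work surface, if the arm or the gripper's body presses on something with over 40 N, if the wrist force passes 120 N, or if a joint passes its speed limit or range.

## Working session

There is one attempt and no reset: what is moved stays moved. The work goes in short steps, each a Python script; the robot and the scene stay as the last script left them, time stands still between calls to the robot, and variables do not carry over. Pictures are saved under pics/ and viewed, at most 10 in all, crops included, and the job is handed in when it is done.

```bash
ls; mkdir -p pics; python3 - <<'E'
from station import env, viewer
import cv2, numpy as np
for n in ("top","side"):
    im=viewer.camera(n); cv2.imwrite(f"pics/{n}0.png",im)
    p=viewer.camera_params(n); print(n,{k:(np.round(v,3).tolist() if not isinstance(v,str) else v) for k,v in p.items()})
print(env.read_state()["time_s"])
E
```

```text
pics
top {'fx': 537.106, 'fy': 537.106, 'cx': 274.253, 'cy': 207.146, 'dist': [0.006, 0.0, 0.0, 0.0, 0.0], 'pose': [[0.004, 0.986, -0.169, 239.758], [-1.0, 0.004, -0.001, -34.406], [-0.0, 0.169, 0.986, 1524.436], [0.0, 0.0, 0.0, 1.0]]}
side {'fx': 407.742, 'fy': 407.742, 'cx': 275.89, 'cy': 208.596, 'dist': [-0.02, 0.0, 0.0, 0.0, 0.0], 'pose': [[0.929, 0.178, -0.324, 105.441], [-0.37, 0.459, -0.808, -1026.362], [0.005, 0.87, 0.493, 699.261], [0.0, 0.0, 0.0, 1.0]]}
0.1
```

View pics/top0.png

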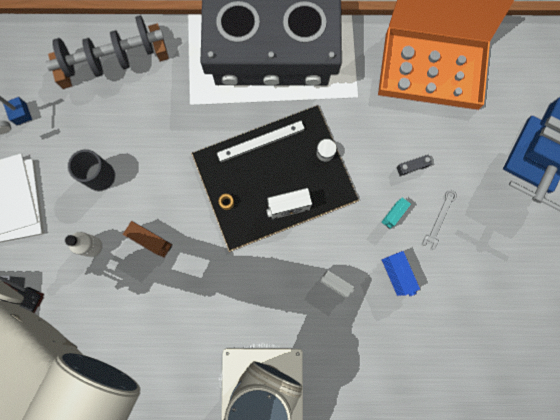

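View pics/side0.png

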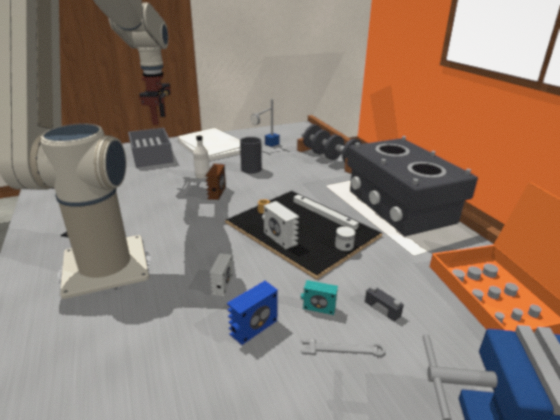

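Candidates in the top view: grey-white on the board (290,203), small grey on the bench (337,283), blue (402,273), turquoise (397,212), brown (148,238). By colour and size (larger of the two bare ones, standing on the rubber) it is the one on the board at (290,203). The bar runs from (220,157) to (303,125), the piston is at (327,150) and the bush at (226,201). Next, a close crop and a measurement.

```bash
cat > h.py <<'E'
from station import env, set_gripper, viewer, workorder
import cv2, numpy as np
from scipy.spatial.transform import Rotation as R
def ray(n,uv):
    p=viewer.camera_params(n); K=np.array([[p["fx"],0,p["cx"]],[0,p["fy"],p["cy"]],[0,0,1]])
    T=np.array(p["pose"]); q=cv2.undistortPoints(np.float64(uv).reshape(-1,1,2),K,np.array(p["dist"]))[:,0]
    d=np.c_[q[:,0],-q[:,1],-np.ones(len(q))]@T[:3,:3].T
    return T[:3,3],d
def plane(n,uv,z):
    o,d=ray(n,uv); return (o+d*((z-o[2])/d[:,2])[:,None])[:,:2]
def pix(n,P):
    p=viewer.camera_params(n); K=np.array([[p["fx"],0,p["cx"]],[0,p["fy"],p["cy"]],[0,0,1]])
    T=np.array(p["pose"]); c=(np.float64(P).reshape(-1,3)-T[:3,3])@T[:3,:3]
    return cv2.projectPoints(c*[1,-1,-1],np.zeros(3),np.zeros(3),K,np.array(p["dist"]))[0][:,0]
def blobs(im,lo=130,amin=60):
    g=im.min(axis=2); n,l,s,c=cv2.connectedComponentsWithStats((g>lo).astype(np.uint8))
    return l,s,c
E
python3 - <<'E'
from h import *
t=cv2.imread("pics/top0.png"); s=cv2.imread("pics/side0.png")
a=cv2.resize(t[95:255,185:365],None,fx=3.3,fy=3.3,interpolation=cv2.INTER_CUBIC)
b=cv2.resize(s[185:275,220:390],(560*1,297),interpolation=cv2.INTER_CUBIC)
cv2.imwrite("pics/crop_t.png",a); 
# board mask: dark rubber; light things on it
dark=(t.max(axis=2)<45).astype(np.uint8); 
cs=cv2.findContours(dark,cv2.RETR_EXTERNAL,cv2.CHAIN_APPROX_NONE)[0]
c=[c for c in cs if cv2.pointPolygonTest(cv2.convexHull(c),(260,185),False)>0 and cv2.contourArea(c)>5000][0]
hull=cv2.convexHull(c)
quad=cv2.boxPoints(cv2.minAreaRect(plane("top",c.reshape(-1,2),15).astype(np.float32)))
r=cv2.minAreaRect(plane("top",hull.reshape(-1,2),15).astype(np.float32)); print("board",r)
m=np.zeros_like(dark); cv2.fillPoly(m,[hull],1)
lt=((t.min(axis=2)>90)&(m>0)).astype(np.uint8)
for q in cv2.findContours(lt,cv2.RETR_EXTERNAL,cv2.CHAIN_APPROX_NONE)[0]:
    if cv2.contourArea(q)<40: continue
    for z in (35,65,111): print(z,cv2.contourArea(q),cv2.minAreaRect(q)[0],cv2.minAreaRect(plane("top",q.reshape(-1,2),z).astype(np.float32)))
E
```

```text
board ((589.857666015625, -32.30615234375), (301.38525390625, 391.8977966308594), 21.896385192871094)
35 794.0 (288.0294494628906, 203.11766052246094) ((506.2854919433594, -71.92720794677734), (61.736610412597656, 130.3947296142578), 14.42784309387207)
65 794.0 (288.0294494628906, 203.11766052246094) ((500.9171142578125, -71.17144012451172), (60.49311447143555, 127.7683334350586), 14.42782211303711)
111 794.0 (288.0294494628906, 203.11766052246094) ((492.6856994628906, -70.01264190673828), (58.58644485473633, 123.7412109375), 14.427830696105957)
35 305.0 (326.5, 149.5) ((662.7222900390625, -181.8902130126953), (62.183040618896484, 54.678001403808594), 0.23051968216896057)
65 305.0 (326.5, 149.5) ((654.2029418945312, -178.91961669921875), (60.930545806884766, 53.576663970947266), 0.23049823939800262)
111 305.0 (326.5, 149.5) ((641.14013671875, -174.36468505859375), (59.01013946533203, 51.887935638427734), 0.2303103506565094)
35 816.0 (260.2060546875, 140.5388641357422) ((688.7196655273438, 7.599700927734375), (29.843399047851562, 262.3625183105469), 21.92828941345215)
65 816.0 (260.2060546875, 140.5388641357422) ((679.6768188476562, 6.753692626953125), (29.24226951599121, 257.07806396484375), 21.928312301635742)
111 816.0 (260.2060546875, 140.5388641357422) ((665.8109741210938, 5.4563140869140625), (28.32061004638672, 248.97520446777344), 21.928302764892578)
```

View pics/crop_t.png

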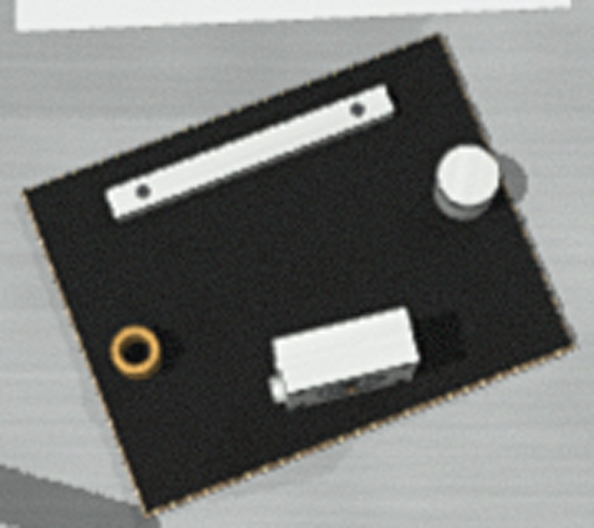

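The crop shows the chosen head: bare metal, stub at left (crop 278,388), valve face towards the robot. The top corners are at about crop (272,340), (406,308), (418,359) and (287,392). The bar agrees with the board (yaw 21.9°). I'll compute the head pose and check it in the side view.

```bash
cat >> h.py <<'E'
YAW=np.deg2rad(21.91); STOP=np.array([677.4,3.0]); BX=np.array([np.cos(YAW),np.sin(YAW)]); BY=np.array([-BX[1],BX[0]])
def tob(P): d=np.atleast_2d(P)-STOP; return np.c_[d@BX,d@BY]   # board axes, origin at stop point
def fromb(x,y): return STOP+x*BX+y*BY
def quat(yaw):
    c,s=np.cos(yaw),np.sin(yaw); return R.from_matrix(np.array([[c,s,0],[s,-c,0],[0,0,-1.]])).as_quat()
E
python3 - <<'E'
from h import *
c=(np.array([[272,340],[406,308],[418,359],[287,392]])+.5)/3.3-.5+[185,95]
P=plane("top",c,111); print(P.round(1),tob(P).round(1))
print("sides",[np.linalg.norm(P[i]-P[(i+1)%4]).round(1) for i in range(4)])
for i,j in((0,1),(3,2)):
    d=P[i]-P[j]; print("yaw",np.arctan2(-d[0],d[1]))
print("mid",P.mean(0),tob(P.mean(0)))
print("side px",pix("side",np.r_[np.c_[P,np.full(4,111)],[[*P[3],15]],[[*P[2],15]]]).round(0).tolist())
m=P.mean(0)
for yaw in (0.25,0.25-np.pi,YAW,YAW-np.pi):
    print(yaw,env.ik([*(m-60*np.array([np.cos(yaw),np.sin(yaw)])*(1 if yaw>0 else -1)),200],quat(yaw)))
s=cv2.imread("pics/side0.png")
cv2.imwrite("pics/crop_s.png",cv2.resize(s[180:280,220:390],None,fx=4,fy=4,interpolation=cv2.INTER_CUBIC))
E
```

```text
[[ 507.   -13.7]
 [ 534.  -122.6]
 [ 491.9 -132.1]
 [ 464.4  -26.1]] [[-164.3   48. ]
 [-179.9  -63. ]
 [-222.5  -56.1]
 [-208.5   52.5]]
sides [np.float64(112.2), np.float64(43.2), np.float64(109.5), np.float64(44.4)]
yaw 0.24270464121870042
yaw 0.25399314150206886
mid [499.32762521 -73.63718489] [[-193.80755405   -4.6541126 ]]
side px [[275.0, 200.0], [298.0, 216.0], [285.0, 220.0], [263.0, 205.0], [263.0, 232.0], [285.0, 248.0]]
0.25 [-2.24373591e-01  3.36797380e-01  2.07933810e+00 -4.44089210e-16
  7.25457171e-01  1.09642274e+00]
-2.891592653589793 [-2.24373591e-01  3.36797380e-01  2.07933810e+00 -4.44089210e-16
  7.25457171e-01 -2.04516992e+00]
0.3824016391119576 [-2.39370599e-01  3.41599541e-01  2.07113351e+00 -4.44089210e-16
  7.28859605e-01  9.49024089e-01]
-2.7591910144778353 [-2.39370599e-01  3.41599541e-01  2.07113351e+00 -4.44089210e-16
  7.28859605e-01 -2.19256856e+00]
```

View pics/crop_s.png

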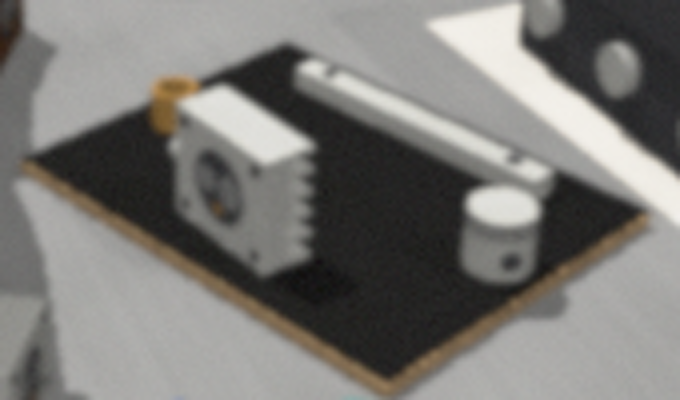

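The side view confirms it: the valve face looks at the robot, the fins face the bar, and the projected corner (285,220) maps to crop (260,160), as seen. The sides measure 110 x 44 mm and the yaw is 0.248. Now tipping.

```bash
python3 - <<'E'
from h import *
m=np.array([499.3,-73.6]); y=0.248; u=np.array([np.cos(y),np.sin(y)])
at=lambda d,z:[*(m+d*u),z]
env.reach(at(-62,280),quat(y)); set_gripper(64)
env.move_l(at(-62,178),rate=150)
print("stopped",env.move_l(at(26,178),rate=60,f_stop=15),env.read_state()["tool_pos"],env.read_state()["force"])
env.hold(0.5)
t=viewer.camera("top"); s=viewer.camera("side")
env.move_l(at(-70,200),rate=200); env.hold(.3)
t=viewer.camera("top"); s=viewer.camera("side")
a=cv2.resize(t[95:255,185:365],None,fx=3.3,fy=3.3,interpolation=cv2.INTER_CUBIC)
b=cv2.resize(s[180:280,220:390],(594,349),interpolation=cv2.INTER_CUBIC)
cv2.imwrite("pics/top1.png",t);cv2.imwrite("pics/side1.png",s)
v=np.vstack([a,b]); cv2.imwrite("pics/after1.png",cv2.resize(v,None,fx=.68,fy=.68)); print(v.shape,env.read_state()["time_s"])
E
```

```text
stopped False [524.18677839 -67.27904122 177.972704  ] [0.9490772  0.70577807 0.13986603]
(877, 594, 3) 7.2
```

View pics/after1.png

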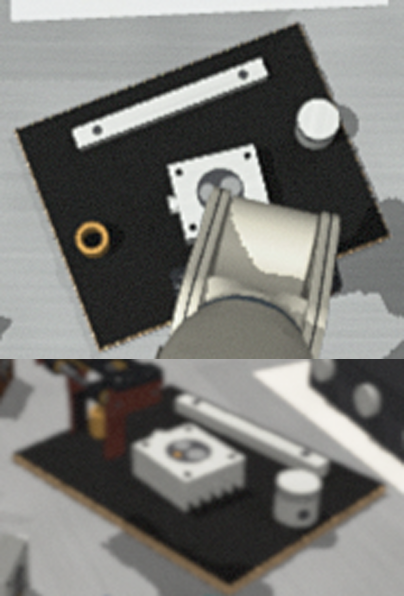

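The head lies flat with its valve face up. The leading corners are at view (168,162) and (255,146). Next I measure them and push until just short of the bar.

```bash
python3 - <<'E'
from h import *
c=(np.array([[168,162],[255,146]])+.5)/2.244-.5+[185,95]
P=plane("top",c,59); b=tob(P); print(b.round(1),np.linalg.norm(P[0]-P[1]))
d=P[0]-P[1]; y=np.arctan2(-d[0],d[1]); u=np.array([np.cos(y),np.sin(y)]); lead=P.mean(0); mid=lead-48*u
bm=tob(mid)[0]; print("yaw rel",y-YAW,"mid",bm)
yc=bm[1]
rear=tob(lead-96*u)[0]
x0=rear[0]-10-35
env.move_l([*fromb(x0,yc),180],rot=quat(YAW),rate=150)
env.move_l([*fromb(x0,yc),15+12+80],rate=120)
xe=-96-10-8   # leading edge 8 mm short
f=env.move_l([*fromb(xe,yc),107],rate=50,f_stop=25)
s=env.read_state(); print(f,s["force"],tob(s["tool_pos"][:2]),xe,s["time_s"])
t=viewer.camera("top"); si=viewer.camera("side")
cv2.imwrite("pics/top2.png",t)
a=cv2.resize(t[95:255,185:365],None,fx=3,fy=3,interpolation=cv2.INTER_CUBIC)
b=cv2.resize(si[180:280,220:390],(540,318),interpolation=cv2.INTER_CUBIC)
cv2.imwrite("pics/after2.png",cv2.resize(np.vstack([a,b]),None,fx=.74,fy=.74,interpolation=cv2.INTER_AREA))
E
```

```text
[[-65.5  32.4]
 [-86.5 -76.4]] 110.78576906810693
yaw rel -0.19128222523911304 mid [-123.13988243  -12.89008258]
False [-8.95831188 -3.13606556  7.57259445] [[-115.57551824  -12.24548621]] -114 10.65
```

View pics/after2.png

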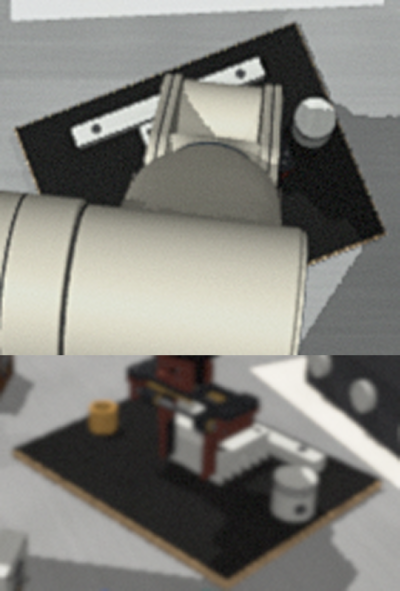

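The fingers are behind the head, and its front is just short of the bar. Now a slow press home until the force rises, then I back off and look.

```bash
python3 - <<'E'
from h import *
yc=tob(env.read_state()["tool_pos"][:2])[0][1]
f=env.move_l([*fromb(-94,yc),107],rate=15,f_stop=18)
s=env.read_state(); print(f,s["force"],tob(s["tool_pos"][:2]),s["time_s"])
env.move_l([*fromb(-150,yc),107],rate=100)
env.move_l([*fromb(-190,yc),220],rate=200)
env.reach([360,-330,320],quat(YAW)); env.hold(.3)
t=viewer.camera("top"); si=viewer.camera("side"); print(env.read_state()["time_s"])
cv2.imwrite("pics/top3.png",t)
a=cv2.resize(t[115:215,205:345],None,fx=4,fy=4,interpolation=cv2.INTER_CUBIC)
b=cv2.resize(si[190:240,270:380],(560,255),interpolation=cv2.INTER_CUBIC)
v=np.vstack([a,b])[:,:]; cv2.imwrite("pics/after3.png",cv2.resize(v,None,fx=.9,fy=.9,interpolation=cv2.INTER_AREA))
E
```

```text
True [0.44512465 0.1694445  0.34487154] [[-103.83497704  -11.75040752]] 11.6583
14.5917
```

View pics/after3.png

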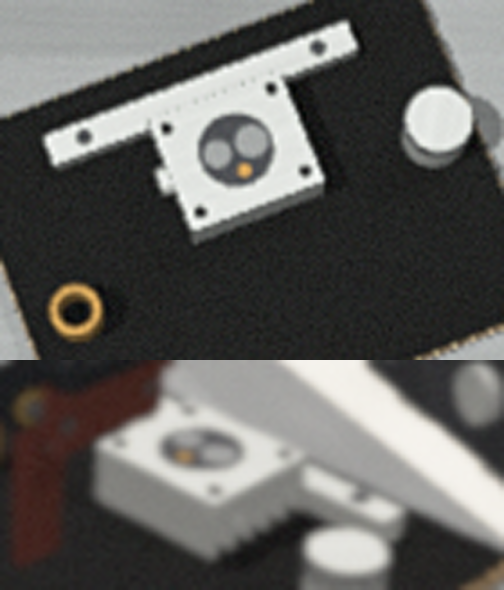

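The head lies against the bar and looks square: rear top corners at about (192,231) and (323,184), bystanders unmoved. The force stop may have been a brief bump, so I measure the corners and press once more.

```bash
python3 - <<'E'
from h import *
c=(np.array([[192,231],[323,184]])+.5)/3.6-.5+[205,115]
print(tob(plane("top",c,59)).round(1))
yc=float(tob(plane("top",c,59)).mean(0)[1]); print(yc)
env.reach([*fromb(-190,yc),220],quat(YAW))
env.move_l([*fromb(-140,yc),107],rate=150)
f0=np.array(env.read_state()["force"])
f=env.move_l([*fromb(-100,yc),107],rate=25,f_stop=22)
s=env.read_state(); print(f,np.array(s["force"])-f0,tob(s["tool_pos"][:2]))
env.hold(.3); s=env.read_state(); print(np.array(s["force"])-f0,tob(s["tool_pos"][:2]))
env.move_l([*fromb(-150,yc),107],rate=100)
env.move_l([*fromb(-190,yc),220],rate=200)
env.reach([360,-330,320],quat(YAW)); env.hold(.3)
t=viewer.camera("top"); print(env.read_state()["time_s"])
a=cv2.resize(t[115:215,205:345],None,fx=5.6,fy=5.6,interpolation=cv2.INTER_CUBIC); cv2.imwrite("pics/after4.png",a)
E
```

```text
[[-95.6  49. ]
 [-98.4 -59.5]]
-5.238107781847493
False [-13.68743897  -8.23963883  12.99762799] [[-103.56814214   -5.15481602]]
[-13.26900041  -8.54402886  11.45574518] [[-103.57581676   -5.14446366]]
21.7333
```

View pics/after4.png

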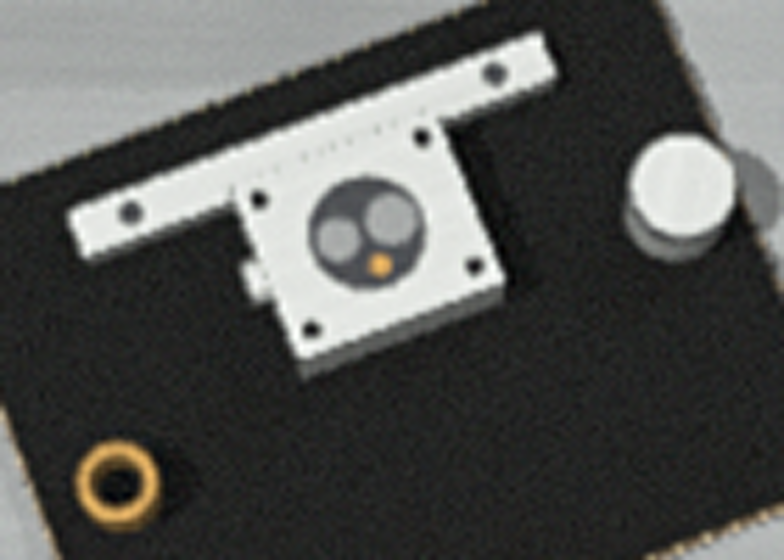

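The last press held a steady 16 N horizontally against the bar. In the picture the head's rear edge (305,361)–(503,288) slopes 20.2°, the bar 20.6°, so it is square, flush and within 6 mm of the bar's middle. Handing in.

```bash
python3 -c "
from station import workorder
print(workorder.sign_off())"
```

```text
the job is handed in; nothing more can be done
None
```

The job is handed in at about 22 s of robot time: the head was tipped onto its fins with the valve face up and pushed flush and square against the middle of the stop bar, with no sign in the pictures that anything else moved and the arm clear; sign-off returned no verdict.

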